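# Run out, re-seat and close a slide-mounted tray

### The arm

A 7-joint arm with a two-finger parallel gripper is mounted at the origin on a cart in front of the work surface, level with it; the furniture and walls round the work are solid. World frame = base frame: x ahead of the robot, y to its left, z up, the work surface at z = 0. Lengths are in m, angles in rad, forces in N, time in s.
With the tool pointing down it reaches from about 0.425 to 0.95 m from the base axis. Payload 16.7 kg.
Tool frame: the origin (TCP) lies at the very end of the fingers, on their centre line; the grasp point (between the pads) lies 19 mm behind it (hold_point_z is the distance from the TCP to the grasp point, in m); z points along the fingers, y is the line along which they close (so a half turn about z gives the same grasp; the last joint's range is limited). The gripper opens to 94 mm and grips with 3 to 60 N. Pads are 16 mm wide; open, the fingers measure 119 mm over their backs; the gripper's body (75 mm by 177 mm) begins 78 mm behind the grasp point.
Start: joints at [-1.494, 0.426, 0.074, 1.606, -0.034, 1.111, -0.067], TCP at [0.152, 0.658, 0.205] pointing down, gripper open.
Joint ranges: [-2.85, 2.85], [-0.5, 2.14], [-1.23, 1.37], [0.21, 2.46], [-1.02, 4.16], [0.16, 2.05], [-2.73, 2.73]. Speed limits (rad/s): [1.89, 1.89, 2.39, 2.39, 3.01, 3.01, 3.01].

### API

Orientations are given as a unit quaternion [w, x, y, z].
In Python, from workcell import * gives the robot as it stands. The module is installed in compiled form; this text tells all that it offers.
- The arm moves only by the tool servo_tool, never from a script. Its argument "deltas" is a list of rows, each a list of 3 entries, a list of its own where there are three numbers: the turn, a rotation vector about the tool's x, y, z scaled (see below), then the shift along the tool's x, y, z scaled (see below), then the closure, from -1 (fully open) to 1 (shut). A call has 1 to 10 rows; each row is the pose to reach, as a shift and turn from the pose commanded when the call began, along the tool's axes at that moment; what a row does not reach only later rows make up. The controller multiplies each number of a shift by 0.4 m and each number of a turn by pi/2 rad. A row lasts 1/8 s, in which the tool goes at most 62.5 mm and 10.7 degrees, less where a joint would pass 70% of its speed; a pose out of reach is approached as far as the arm can. A call with a number of a shift or a turn outside -1 to 1 is refused whole. A call with a gripper value outside its range is refused whole. The fingers move at their own pace and stop on an object; the grip force is fixed at half the most. Time passes only in rows, so rows that repeat a pose let the fingers close. It gives the time, the measured TCP pose, the force, the opening and the grip force at its end, in the units of the state.
- observe(): the state, without advancing time (a new reading comes with each control period).
- get_image(name): name is "scene" or "top" or "wrist"; returns the picture (480x640x3 uint8, red, green, blue); there is no depth.
- camera_model(name): a dict with "camera_matrix" (3x3 intrinsics, pixels), "R" (3x3) and "t" (3): a world point X has camera coordinates R X + t. Camera axes: x right, y down, z forward; pixel columns grow to the right and rows downward; lengths in m; the calibration is good to about 2 mm. A picture is of the moment at which its call begins: read the wrist's pose just before it. camera_model takes no time and is no camera call; for the wrist camera it gives the pose at the moment of the call.
- close_job(): hands the job in; it is judged then, once.
The state is a dict: "t": time; "qpos": joint angles; "dq": joint speeds; "effort": joint torques, N m; "tool_pos": TCP position; "orientation": TCP orientation; "wrist_force": force on the tool from outside, world axes, zero at the start; "torque": the same for the moment, N m; "gripper_width": finger opening in m; "grasp_force": force on a finger pad.
Only numpy, scipy, OpenCV 4.12 (cv2) and the standard library are available. Lean on these libraries where they do the work, as an engineer would, in place of code of your own. Each camera call takes 0.05 s, during which the arm holds its last target. There are 200 camera calls.

### The job

The small steel tray unit on the bench was left ajar and its telescopic slides need re-seating: pull the tray all the way out by its handle until the slides lock. Then press the black release key on top of the housing to unlock it, and slide the tray fully home so its front panel is flush. Leave the other things on the bench where they are.

Things in the scene. Friction and masses are not known exactly. Their poses are not given: they have to be found in the camera images.
- housing: grey sheet-steel housing, fixed to the bench, 180 deep (x) x 170 wide (y) x 100 mm high; origin at the centre of its underside. Its own -x axis is the way the tray comes out (roughly towards the robot); it stands turned up to 0.3 rad either way. A tray with a grey front panel slides out of its front (a small steel block lies loose in it)
- tray (a joint): how far the tray is out, m: 0 fully home (panel flat on the housing), 0.130 end stop; starts at 0.015 to 0.05. Friction about 1 N. Past 0.108 an end buffer pushes back (220 N/m) and the catch rides its ramp; at 0.126 the catch snaps in and locks: the tray stays at about 0.126 when let go and cannot be pushed in. Pulling into the lock takes up to about 10 N
- tray_handle (a point): middle of the tray's steel bar handle, which moves with the tray: round bar 10 mm thick, 100 mm long along the housing's y, 85 mm above the bench, its axis 45 mm in front of the panel (40 mm clear behind the bar, open above and below). At tray = 0 it lies at x = -145 mm, y = 0 in the housing's frame
- release (a joint): how far the key is pressed, m: 0 up, 0.009 fully down; sprung, 2 to 5.5 N. At 0.0065 or more the tray is unlocked: if nothing holds it, the end buffer pushes it back by itself about 20 mm, to about 0.105, after which the key may be let go and the tray slides home freely. The key also dips briefly as the tray runs out into its lock
- release_top (a point): centre of the top face of the release key, a black ribbed key 32 (x) x 42 (y) mm on the housing's roof, standing 15 mm proud of the roof when up, in a flat dark frame 4 mm high; at x = -50 mm, y = -40 mm in the housing's frame
- bench_pin: bystander: plain hardwood block 60 x 90 x 30 mm; origin at the centre of its underside
- hammer: bystander: small hammer with a wooden shaft lying flat, 85 x 209 x 33 mm; origin under its middle
- flux_bottle: bystander: small brown bottle with a black cap, 39 mm across, 87 mm high; origin at the centre of its underside

How it is judged:
On the way, in this order (a step that is already met when the one before it is completed fails the run):
1. the tray is out in its lock (tray over 0.122) with the release key up (under 0.002) (value of joint tray above 0.122 m and value of joint release below 0.002 m), for 0.2 s.
2. the release key is pressed down (over 0.006) with the tray still out (over 0.08) (value of joint release above 0.006 m and value of joint tray above 0.08 m), for 0.05 s.
At the end, for the whole second after the job is handed in: The tray has been out in its lock, was unlocked with the release key, and is fully home: within 5 mm of closed, with the key back up (value of joint tray below 0.005 m and value of joint release below 0.002 m); the robot touches nothing.
It fails at once if the plain hardwood bench block is moved by more than 30 mm or tipped over (distance of bench_pin from where it was at the start of the episode above 0.03 m or angle between bench_pin's own z axis and vertical above 0.4 rad).
It fails at once if the hammer is moved by more than 30 mm or tipped over (distance of hammer from where it was at the start of the episode above 0.03 m or angle between hammer's own z axis and vertical above 0.4 rad).
It fails at once if the small brown bottle is moved by more than 30 mm or tipped over (distance of flux_bottle from where it was at the start of the episode above 0.03 m or angle between flux_bottle's own z axis and vertical above 0.4 rad).
It also fails if it takes over 54 s, if anything falls off the work surface, if the arm or the gripper's body presses on something with over 40 N, if the wrist force passes 120 N, or if a joint passes its speed limit or range.

## Working session

There is one attempt and no reset: what is moved stays moved. The work goes in short steps, Python scripts to look and compute and a tool call to move; the robot and the scene stay as the last step left them, time stands still between calls to the robot, and variables do not carry over. Pictures are saved under pics/ and viewed, at most 10 in all, crops included, and the job is handed in when it is done.

Besides the shell and the picture viewer there is one more tool, called after ">>>" as a command line: name --argument value ..., lists and objects as JSON in quotes. servo_tool: Moves the arm, as the interface text tells. Shifts and turns lie within -1 to 1; 1 stands for 0.4 m of shift or pi/2 rad of turn. Its arguments: {"type":"object","properties":{"deltas":{"type":"array"}},"required":["deltas"]}

```bash
mkdir -p pics; python3 - <<'E'
from workcell import *
import cv2
s=observe();print(s)
for n in("scene","top"):
    cv2.imwrite(f"pics/{n}0.png",get_image(n)[:,:,::-1]); m=camera_model(n);print(n,m)
E
```

```text
{'t': 0.0, 'qpos': array([-1.4934931 ,  0.42671662,  0.07382921,  1.60663886, -0.03410393,
        1.1107848 , -0.06705406]), 'dq': array([-0.00117042,  0.00216164,  0.00219104, -0.00032015, -0.00127696,
        0.00165971, -0.00010554]), 'effort': array([ 3.82798724e-03, -9.35805559e+01,  3.66950110e+00, -4.54153311e+01,
       -4.85625293e-02,  2.06482701e-02,  6.42964756e-05]), 'tool_pos': array([0.15169833, 0.65726743, 0.20477117]), 'orientation': array([-3.19960389e-05,  1.13143141e-01,  9.93578489e-01, -6.43690895e-04]), 'wrist_force': array([-0.16791804, -0.16117404,  0.21921593]), 'torque': array([ 0.01430284, -0.0355759 , -0.00376927]), 'grasp_force': 0.0, 'gripper_width': 0.09423455754629172}
scene {'camera_matrix': array([[466.42613273,   0.        , 307.03133986],
       [  0.        , 466.42613273, 244.66379988],
       [  0.        ,   0.        ,   1.        ]]), 'R': array([[ 0.87622711, -0.48182763,  0.00825752],
       [-0.29818808, -0.55557136, -0.77616   ],
       [ 0.37856298,  0.67763013, -0.63048194]]), 't': array([-0.51999908,  0.2588014 ,  0.8453632 ])}
top {'camera_matrix': array([[543.49326736,   0.        , 328.4142867 ],
       [  0.        , 543.49326736, 248.32849685],
       [  0.        ,   0.        ,   1.        ]]), 'R': array([[ 0.02597437, -0.9996607 ,  0.00195568],
       [-0.98349036, -0.02590459, -0.17909677],
       [ 0.17908667,  0.00272854, -0.98382952]]), 't': array([0.00958777, 0.60095694, 1.3208659 ])}
```

View pics/scene0.png

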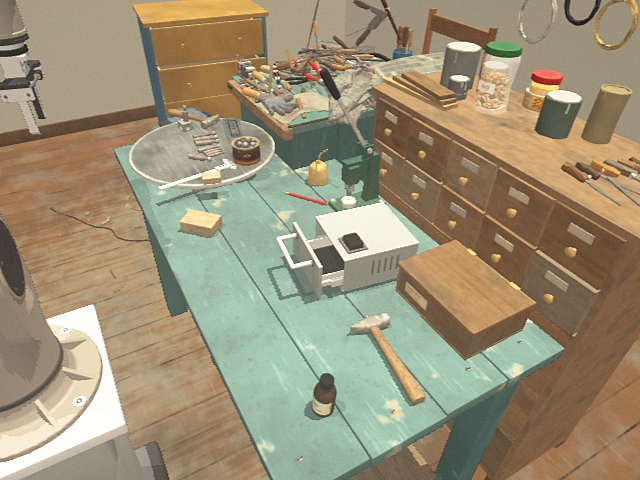

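View pics/top0.png

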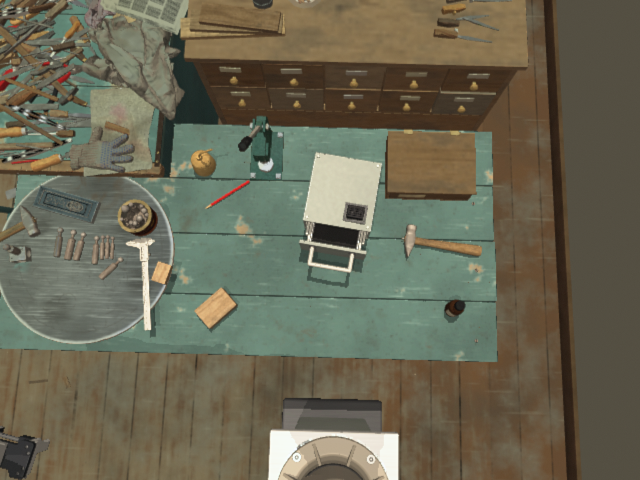

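The scene view shows the housing at about (345,245), its key at (353,242) and the handle at (290,250). The top view has the roof corners at about (318,153), (381,162) and (304,222), the key at (355,212) and the handle at (331,267). The block is at (215,308), the hammer at (440,243) and the bottle at (455,309). Next I'll enlarge both views.

```bash
python3 - <<'E'
import cv2,numpy as np
a=cv2.imread("pics/top0.png")[145:285,295:390]; b=cv2.imread("pics/scene0.png")[195:305,272:422]
a=cv2.resize(a,None,fx=4,fy=4,interpolation=2); b=cv2.resize(b,None,fx=2.8,fy=2.8,interpolation=2)
c=np.zeros((600,800,3),np.uint8); c[:560,:380]=a; c[:b.shape[0],380:380+b.shape[1]]=b; print(b.shape)
cv2.imwrite("pics/crop0.png",c)
E
```

```text
(308, 420, 3)
```

View pics/crop0.png

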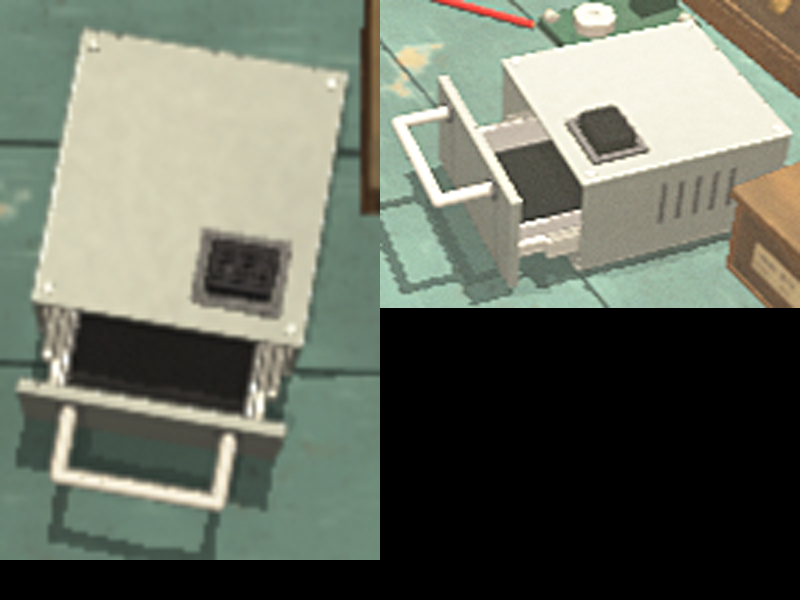

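The crop shows the roof corners and key, and the handle bar running from (58,474) to (218,500) in the top view and from (398,122) to (437,203) in the scene view. I'll triangulate these and fit the model.

```bash
cat >h.py <<'E'
from workcell import *
import numpy as np,cv2
from scipy.optimize import least_squares
from scipy.spatial.transform import Rotation as Ro
def P(n):
    m=camera_model(n);return m["camera_matrix"]@np.c_[m["R"],m["t"]]
E
python3 - <<'E'
from h import *
T=np.array([(36,300),(300,345),(347,73),(84,32),(58,474),(218,500),(241,265)],float)/4+[295,145]
S=(np.array([(505,62),(582,184),(790,135),(690,20),(398,122),(437,203),(605,130)],float)-[380,0])/2.8+[272,195]
Pt,Ps=P("top"),P("scene")
X=cv2.triangulatePoints(Pt,Ps,T.T,S.T);X=(X[:3]/X[3]).T;print(X.round(4))
def mod(p):
    x,y,w,d=p
    L=np.array([(-.09,.085,.1),(-.09,-.085,.1),(.09,-.085,.1),(.09,.085,.1),(-.145-d,.047,.085),(-.145-d,-.047,.085),(-.05,-.04,.115)])
    return L@Ro.from_rotvec([0,0,w]).as_matrix().T+[x,y,0]
def res(p):
    W=np.c_[mod(p),np.ones(7)];r=[]
    for M,U in((Pt,T),(Ps,S)):
        q=W@M.T;r.append(q[:,:2]/q[:,2:]-U)
    return np.array(r).ravel()
r=least_squares(res,[.7,0,-.1,.03],loss="soft_l1");print(r.x,res(r.x).round(1).reshape(2,7,2));W=mod(r.x);print(W.round(4),W[4:6].mean(0))
E
```

```text
[[ 0.6634  0.0867  0.099 ]
 [ 0.6381 -0.0762  0.0995]
 [ 0.8137 -0.1035  0.099 ]
 [ 0.8365  0.0624  0.101 ]
 [ 0.5564  0.0704  0.0866]
 [ 0.5423 -0.028   0.0834]
 [ 0.6847 -0.0382  0.107 ]]
[ 0.73785022 -0.00738383 -0.14655468  0.04557663] [[[-1.1  0.1]
  [ 1.   0.5]
  [ 0.5 -0.4]
  [-0.2 -1.3]
  [ 1.5 -0.1]
  [-0.8 -0.1]
  [ 0.6  0.3]]

 [[-2.4 -0.6]
  [-0.5  0.7]
  [ 0.6 -0.2]
  [ 0.1 -0.1]
  [ 0.   1.5]
  [-0.3 -1.1]
  [ 0.2 -2.3]]]
[[ 0.6612  0.0898  0.1   ]
 [ 0.6364 -0.0783  0.1   ]
 [ 0.8145 -0.1046  0.1   ]
 [ 0.8393  0.0636  0.1   ]
 [ 0.5562  0.0669  0.085 ]
 [ 0.5425 -0.026   0.085 ]
 [ 0.6825 -0.0397  0.115 ]] [0.54931656 0.02044619 0.085     ]
```

>>> servo_tool --deltas '[[[0,0,0.3],[-0.2,-0.2,0],0.15],[[0,0,0.5],[-0.4,-0.4,0],0.15],[[0,0,0.6],[-0.6,-0.6,0],0.15],[[0,0,0.6],[-0.8,-0.8,0],0.15],[[0,0,0.6],[-0.8,-0.8,0],0.15],[[0,0,0.6],[-0.8,-0.8,0],0.15],[[0,0,0.6],[-0.8,-0.8,0],0.15],[[0,0,0.6],[-0.8,-0.8,0],0.15],[[0,0,0.6],[-0.8,-0.8,0],0.15],[[0,0,0.6],[-0.8,-0.8,0],0.15]]'

```text
t: 1.35
tool_pos: [0.3908, 0.2753, 0.2053]
orientation: [-0.0, 0.551, 0.834, -0.0]
wrist_force: [-0.8, 0.4, -0.1]
gripper_width: 0.0406
grasp_force: 0.0
```

```bash
cat >>h.py <<'E'
def plan(pos,yaw=-0.1466):  # tool down, tool y along yaw; prints turn & shift in call units
    s=observe();w,x,y,z=s["orientation"];R=Ro.from_quat([x,y,z,w])
    ty=np.array([np.cos(yaw),np.sin(yaw),0]);tz=np.array([0,0,-1.]);tx=np.cross(ty,tz)
    G=Ro.from_matrix(np.c_[tx,ty,tz])
    print("t",s["t"],"pos",s["tool_pos"].round(4),"w",s["gripper_width"].round(4),"F",s["wrist_force"].round(1))
    print("turn",((R.inv()*G).as_rotvec()/(np.pi/2)).round(4),"shift",(R.inv().apply(np.array(pos)-s["tool_pos"])/.4).round(4))
H=np.array([.7379,-.0074]);ux=np.array([np.cos(-.1466),np.sin(-.1466)]);uy=np.array([-ux[1],ux[0]])
def hp(x,y,z): return [*(H+x*ux+y*uy),z]
E
python3 -c "
from h import *
plan(hp(-.1906,0,.18))"
```

```text
Traceback (most recent call last):
  File "h.py", line 11, in plan
    print("t",s["t"],"pos",s["tool_pos"].round(4),"w",s["gripper_width"].round(4),"F",s["wrist_force"].round(1))
                                                      ^^^^^^^^^^^^^^^^^^^^^^^^
AttributeError: 'float' object has no attribute 'round'
```

```bash
sed -i 's/s\["gripper_width"\].round(4)/round(s["gripper_width"],4)/' h.py
python3 -c "
from h import *
plan(hp(-.1906,0,.18))"
```

```text
t 1.35 pos [0.3908 0.2753 0.2053] w 0.0406 F [-0.8  0.4 -0.1]
turn [-2.000e-04  1.000e-04  3.501e-01] shift [-0.7415  0.1145  0.0633]
```

>>> servo_tool --deltas '[[[0,0,0.35],[-0.2,0.03,0.02],0.15],[[0,0,0.35],[-0.4,0.06,0.03],0.15],[[0,0,0.35],[-0.6,0.09,0.05],0.15],[[0,0,0.35],[-0.7415,0.1145,0.0633],0.15],[[0,0,0.35],[-0.7415,0.1145,0.0633],0.15],[[0,0,0.35],[-0.7415,0.1145,0.0633],0.15],[[0,0,0.35],[-0.7415,0.1145,0.0633],0.15],[[0,0,0.35],[-0.7415,0.1145,0.0633],0.15]]'

```text
t: 2.35
tool_pos: [0.5493, 0.0208, 0.1801]
orientation: [-0.0, 0.757, 0.654, -0.0]
wrist_force: [-0.1, 0.2, 0.5]
gripper_width: 0.0399
grasp_force: 0.0
```

```bash
python3 -c "
from h import *
plan(hp(-.1906,0,.066))
im=get_image('wrist')[:,:,::-1].copy(); cv2.imwrite('pics/w1.png',im)
M=P('wrist')
for p in ((-.1906,.05,.085),(-.1906,-.05,.085),(-.1906,0,.085),(-.05,-.04,.115),(-.09,.085,.1),(-.09,-.085,.1)):
  q=M@[*hp(*p),1];print(p,(q[:2]/q[2]).round(1))
"
```

```text
t 2.35 pos [0.5493 0.0208 0.1801] w 0.0399 F [-0.1  0.2  0.5]
turn [-0.0003 -0.0002  0.0007] shift [-0.0009  0.0003  0.2852]
(-0.1906, 0.05, 0.085) [324.2 168.5]
(-0.1906, -0.05, 0.085) [323.9 305.7]
(-0.1906, 0, 0.085) [324.  240.5]
(-0.05, -0.04, 0.115) [538.1 312.2]
(-0.09, 0.085, 0.1) [490.3 113.4]
(-0.09, -0.085, 0.1) [463.1 359.3]
```

View pics/w1.png

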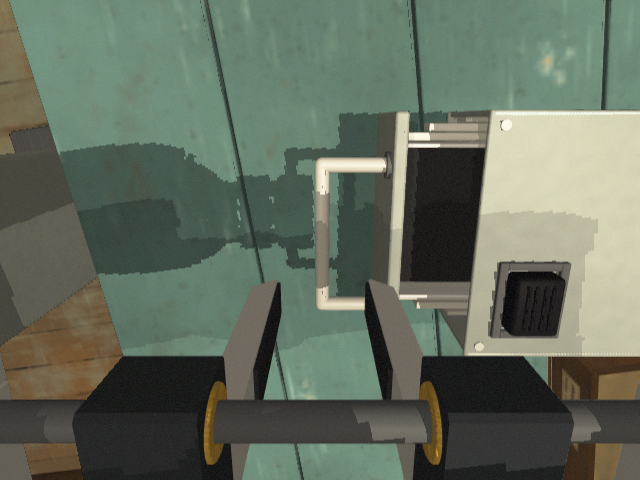

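The wrist view shows the bar at column 322, rows 160 to 304. The model predicted column 324, so it's within about 1.5 mm. I'll descend and grip.

>>> servo_tool --deltas '[[[0,0,0],[0,-0.003,0.1],0.15],[[0,0,0],[0,-0.003,0.2],0.15],[[0,0,0],[0,-0.003,0.285],0.15],[[0,0,0],[0,-0.003,0.285],0.15],[[0,0,0],[0,-0.003,0.285],1],[[0,0,0],[0,-0.003,0.285],1],[[0,0,0],[0,-0.003,0.285],1],[[0,0,0],[0,-0.003,0.285],1]]'

```text
t: 3.4
tool_pos: [0.549, 0.0192, 0.0669]
orientation: [0.0, 0.758, 0.653, 0.001]
wrist_force: [-1.4, 0.7, 8.1]
gripper_width: 0.0089
grasp_force: 30.0
```

>>> servo_tool --deltas '[[[0,0,0],[0,-0.03,0],1],[[0,0,0],[0,-0.06,0],1],[[0,0,0],[0,-0.09,0],1],[[0,0,0],[0,-0.12,0],1],[[0,0,0],[0,-0.15,0],1],[[0,0,0],[0,-0.17,0],1],[[0,0,0],[0,-0.19,0],1],[[0,0,0],[0,-0.2,0],1],[[0,0,0],[0,-0.205,0],1],[[0,0,0],[0,-0.205,0],1]]'

```text
t: 4.65
tool_pos: [0.4683, 0.0312, 0.0668]
orientation: [0.001, 0.758, 0.653, 0.001]
wrist_force: [2.4, 0.4, 6.5]
gripper_width: 0.0087
grasp_force: 30.0
```

```bash
python3 -c "
from h import *
s=observe();print(s['wrist_force'],(s['tool_pos'][:2]-H)@ux,(s['tool_pos'][:2]-H)@uy)"
```

```text
[2.35347928 0.38242809 6.47002383] -0.27238216678447513 -0.0011764834000495966
```

>>> servo_tool --deltas '[[[0,0,0],[0,-0.004,0],1],[[0,0,0],[0,-0.008,0],1],[[0,0,0],[0,-0.008,0],1],[[0,0,0],[0,-0.008,0],1]]'

```text
t: 5.15
tool_pos: [0.4664, 0.0315, 0.0669]
orientation: [0.001, 0.758, 0.653, 0.002]
wrist_force: [10.5, -1.4, -2.2]
gripper_width: 0.009
grasp_force: 30.0
```

```bash
python3 -c "
from h import *
s=observe();print(s['wrist_force'],(s['tool_pos'][:2]-H)@ux,(s['tool_pos'][:2]-H)@uy)"
```

```text
[10.51146517 -1.43176227 -2.20556134] -0.27432073344124097 -0.0011698994636122756
```

>>> servo_tool --deltas '[[[0,0,0],[0,-0.006,0],1],[[0,0,0],[0,-0.006,0],1],[[0,0,0],[0,-0.006,0],1]]'

```text
t: 5.52
tool_pos: [0.4663, 0.0315, 0.0671]
orientation: [0.003, 0.758, 0.653, 0.003]
wrist_force: [26.3, -4.1, -22.1]
gripper_width: 0.0095
grasp_force: 30.0
```

```bash
python3 -c "
from h import *
s=observe();print(s['wrist_force'],(s['tool_pos'][:2]-H)@ux,(s['tool_pos'][:2]-H)@uy)"
```

```text
[ 26.30087257  -4.08519125 -22.05418461] -0.2743469898106498 -0.0011602952003944636
```

The end stop is reached. I'll relax, release and rise.

>>> servo_tool --deltas '[[[0,0,0],[0,0.008,0],1],[[0,0,0],[0,0.013,0],1],[[0,0,0],[0,0.013,0],0.15],[[0,0,0],[0,0.013,0],0.15],[[0,0,0],[0,0.013,0],0.15],[[0,0,0],[0,0.013,-0.1],0.15],[[0,0,0],[0,0.013,-0.22],0.15],[[0,0,0],[0,0.013,-0.3],0.15],[[0,0,0],[0,0.013,-0.3],1],[[0,0,0],[0,0.013,-0.3],1]]'

```text
t: 6.78
tool_pos: [0.4664, 0.0313, 0.1856]
orientation: [-0.0, 0.757, 0.653, -0.0]
wrist_force: [0.0, 0.6, -0.7]
gripper_width: 0.0237
grasp_force: 0.0
```

```bash
python3 -c "
from h import *
plan(hp(-.05,-.04,.15))
im=get_image('wrist')[:,:,::-1].copy(); cv2.imwrite('pics/w2.png',im)
M=P('wrist')
for p in ((-.271,.05,.085),(-.271,-.05,.085),(-.05,-.04,.115)):
  q=M@[*hp(*p),1];print(p,(q[:2]/q[2]).round(1))
"
```

```text
t 6.775 pos [0.4664 0.0313 0.1856] w 0.0237 F [ 0.   0.6 -0.7]
turn [-0.0005  0.     -0.0008] shift [-0.0958  0.5608  0.0884]
(-0.271, 0.05, 0.085) [329.1 164.9]
(-0.271, -0.05, 0.085) [328.7 300.5]
(-0.05, -0.04, 0.115) [661.  305.8]
```

View pics/w2.png

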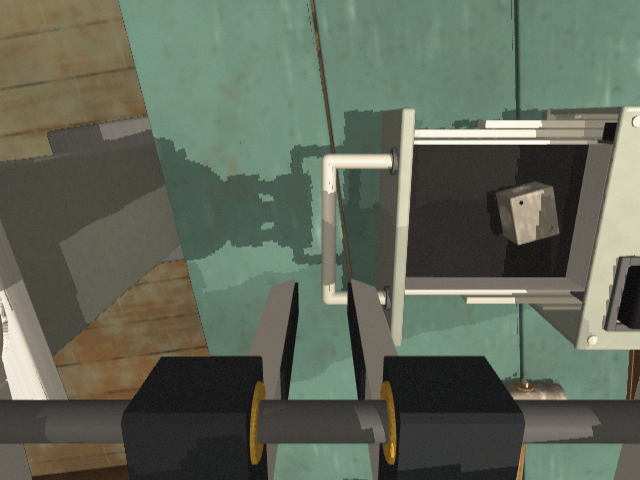

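The bar is at column 330, where a tray at 0.126 predicts 329, so it holds out in its lock with the gripper off it. Next I'll go above the key.

>>> servo_tool --deltas '[[[0,0,0],[-0.03,0.14,0.0],1],[[0,0,0],[-0.06,0.28,0.0],1],[[0,0,0],[-0.09,0.42,0.03],1],[[0,0,0],[-0.096,0.561,0.088],1],[[0,0,0],[-0.096,0.561,0.088],1],[[0,0,0],[-0.096,0.561,0.088],1],[[0,0,0],[-0.096,0.561,0.088],1]]'

```text
t: 7.7
tool_pos: [0.6826, -0.0398, 0.1516]
orientation: [-0.0, 0.758, 0.653, 0.0]
wrist_force: [0.2, 0.5, 0.3]
gripper_width: 0.0004
grasp_force: 0.0
```

```bash
python3 -c "
from h import *
plan(hp(-.05,-.04,.1065))"
```

```text
t 7.7 pos [ 0.6826 -0.0398  0.1516] w 0.0004 F [0.2 0.5 0.3]
turn [ 0.0002 -0.0005 -0.0011] shift [ 0.0002 -0.      0.1128]
```

>>> servo_tool --deltas '[[[0,0,0],[0,0,0.06],1],[[0,0,0],[0,0,0.09],1],[[0,0,0],[0,0,0.1],1],[[0,0,0],[0,0,0.108],1],[[0,0,0],[0,0,0.113],1],[[0,0,0],[0,0,0.113],1],[[0,0,0],[0,0,0.113],1]]'

```text
t: 8.57
tool_pos: [0.6834, -0.0397, 0.1063]
orientation: [-0.0, 0.757, 0.653, 0.0]
wrist_force: [-3.6, 3.3, 7.3]
gripper_width: 0.0003
grasp_force: 3.6
```

>>> servo_tool --deltas '[[[0,0,0],[0,0,0.001],1],[[0,0,0],[0,0,0.001],1],[[0,0,0],[0,0,0.001],1],[[0,0,0],[0,0,-0.08],1],[[0,0,0],[0,0,-0.18],1],[[0,0,0],[0.03,-0.14,-0.2],1],[[0,0,0],[0.06,-0.28,-0.2],1],[[0,0,0],[0.1,-0.42,-0.2],1],[[0,0,0],[0.1,-0.56,-0.2],1],[[0,0,0],[0.1,-0.58,-0.2],1]]'

```text
t: 9.82
tool_pos: [0.4571, 0.0346, 0.1858]
orientation: [-0.001, 0.757, 0.653, 0.001]
wrist_force: [1.3, -0.6, -0.1]
gripper_width: 0.0004
grasp_force: 0.0
```

```bash
python3 -c "
from h import *
plan(hp(-.277,0,.1856))
im=get_image('wrist')[:,:,::-1].copy(); cv2.imwrite('pics/w3.png',im)
M=P('wrist')
for d in (.105,.126):
  q=M@[*hp(-.145-d,.05,.085),1];print(d,(q[:2]/q[2]).round(1))
"
```

```text
t 9.825 pos [0.4571 0.0346 0.1858] w 0.0004 F [ 1.3 -0.6 -0.1]
turn [-0.0005 -0.0017  0.0001] shift [-0.0014  0.0172  0.0004]
0.105 [372.3 168.5]
0.126 [341.4 168.5]
```

View pics/w3.png

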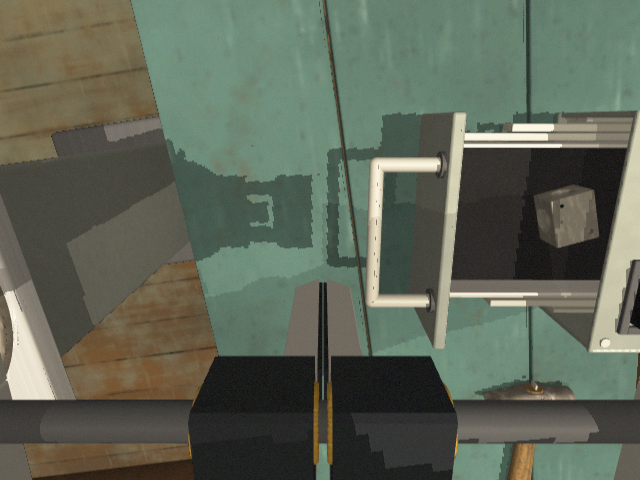

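The tray has come back to about 0.10 (bar at column 376), so it's unlocked. I'll lower the closed fingers in front of the bar and push.

>>> servo_tool --deltas '[[[0,0,0],[0,0,0.12],1],[[0,0,0],[0,0,0.25],1],[[0,0,0],[0,0,0.294],1],[[0,0,0],[0,0.03,0.294],1],[[0,0,0],[0,0.06,0.294],1],[[0,0,0],[0,0.09,0.294],1],[[0,0,0],[0,0.12,0.294],1],[[0,0,0],[0,0.15,0.294],1],[[0,0,0],[0,0.18,0.294],1],[[0,0,0],[0,0.21,0.294],1]]'

```text
t: 11.12
tool_pos: [0.5436, 0.0214, 0.0682]
orientation: [-0.0, 0.757, 0.653, 0.0]
wrist_force: [-1.2, 0.8, 0.5]
gripper_width: 0.0004
grasp_force: 0.7
```

>>> servo_tool --deltas '[[[0,0,0],[0,0.02,0],1],[[0,0,0],[0,0.04,0],1],[[0,0,0],[0,0.055,0],1],[[0,0,0],[0,0.07,0],1],[[0,0,0],[0,0.075,0],1],[[0,0,0],[0,0.075,0],1]]'

```text
t: 11.88
tool_pos: [0.5726, 0.0169, 0.0682]
orientation: [0.0, 0.758, 0.653, 0.0]
wrist_force: [-1.3, -0.3, 0.1]
gripper_width: 0.0005
grasp_force: 0.0
```

```bash
python3 -c "
from h import *
plan(hp(-.1625,0,.068))"
```

```text
t 11.875 pos [0.5726 0.0169 0.0682] w 0.0005 F [-1.3 -0.3  0.1]
turn [ 0.0001  0.0001 -0.0012] shift [0.0003 0.0115 0.0005]
```

>>> servo_tool --deltas '[[[0,0,0],[0,0.004,0],1],[[0,0,0],[0,0.008,0],1],[[0,0,0],[0,0.012,0],1],[[0,0,0],[0,0.012,0],1]]'

```text
t: 12.38
tool_pos: [0.5774, 0.0163, 0.0682]
orientation: [0.0, 0.758, 0.653, 0.0]
wrist_force: [-0.5, 0.9, -0.0]
gripper_width: 0.0006
grasp_force: 0.0
```

>>> servo_tool --deltas '[[[0,0,0],[0,0.004,0],1],[[0,0,0],[0,0.006,0],1],[[0,0,0],[0,0.006,0],1]]'

```text
t: 12.75
tool_pos: [0.5782, 0.0162, 0.068]
orientation: [-0.001, 0.758, 0.653, -0.001]
wrist_force: [-10.2, 1.0, 8.8]
gripper_width: 0.0005
grasp_force: 5.1
```

The force has risen and the tray has stopped, so the panel is seated. I'll back off, rise and check.

>>> servo_tool --deltas '[[[0,0,0],[0,-0.05,0],1],[[0,0,0],[0,-0.1,0],1],[[0,0,0],[0,-0.1,-0.1],1],[[0,0,0],[0,-0.1,-0.2],1],[[0,0,0],[0,-0.1,-0.3],1],[[0,0,0],[0,-0.1,-0.3],1]]'

```text
t: 13.5
tool_pos: [0.5417, 0.022, 0.1907]
orientation: [0.001, 0.758, 0.653, 0.002]
wrist_force: [-0.1, -0.1, -0.3]
gripper_width: 0.0004
grasp_force: 0.0
```

```bash
python3 -c "
from h import *
im=get_image('wrist')[:,:,::-1].copy(); cv2.imwrite('pics/w4.png',im)
M=P('wrist')
for d in (0,.005):
  q=M@[*hp(-.145-d,.05,.085),1];print(d,(q[:2]/q[2]).round(1))
"
```

```text
0 [402.8 167.6]
0.005 [395.5 167.6]
```

View pics/w4.png

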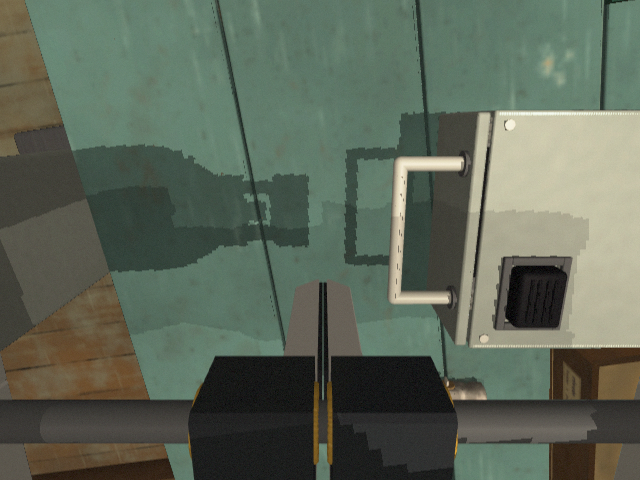

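The bar is at about column 400, where fully home predicts 403 and 5 mm open predicts 395.5. That puts the tray within about 2 mm of closed. The key is up, and the gripper is clear.

```bash
python3 -c "
from workcell import *
print(close_job())"
```

```text
the job is handed in; nothing more can be done
None
```

I pulled the tray out to its lock, unlocked it with the release key and pushed it home to within about 2 mm of closed; the job is handed in, with no verdict returned.

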